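# Shut the fastener chest and the dowel box

### The job

Close up the bench for the evening: with the fingertips, push both open drawers of the small chest fully home, and push the sliding lid of the dowel box fully shut. Do it gently, without slamming anything; the box stays standing where it is, and nothing is picked up, knocked over or shoved aside.

Things in the scene. Friction and masses are not known exactly. Their poses are not given: they have to be found in the camera images.
- chest: Wooden chest fixed to the bench, 240 wide (its y), 90 high, two drawers side by side facing the robot. Origin on the bench, on the chest's middle line; x points from the drawer fronts to the back (the way a drawer is pushed shut), y to the left drawer, z up. Faces of the shut drawers at x = -20, back at x = +140. Turned up to 0.25 rad either way.
- drawer_left (a joint): How far the drawer on the chest's +y side is out, in m: 0 is fully home, it grows as the drawer comes out along the chest's -x (at most 0.10). Starts 0.03 to 0.085 out. Slides with about 1.5 N of friction, stays where it is left; no spring or catch.
- drawer_right (a joint): The same for the drawer on the chest's -y side.
- drawer_left_knob (a point): Middle of the flat front end of the left drawer's round wooden knob, 45 above the bench (moves with the drawer). The knob is 26 in diameter and stands 25 out of the drawer front, which is 110 wide, from 5 to 81 above the bench. The knob's middle is 57.5 to +y of the chest's middle line.
- drawer_right_knob (a point): The same for the right drawer's knob, 57.5 to -y of the chest's middle line.
- lidbox: Loose wooden box of dowels, 120 (its x) by 150 (its y) by 64 high, about 1.2 kg (pushed with more than some 5 N it slides on the bench). Its flat plywood lid slides in grooves at the top, along the box's y. Origin on the bench; the box spans y = -125 to +25 and x = -60 to +60. Its axes are the world's, turned up to 0.25 rad either way.
- lid (a joint): How far the box's lid is slid open, in m: 0 is fully shut; it grows as the lid moves out along the box's +y, where it overhangs the end (at most 0.10). Starts 0.04 to 0.075 open. Slides with about 1 N of friction and stays where it is left.
- lid_rail (a point): Middle of the outer (+y) upright face of the lid's raised end rail, 66 above the bench (moves with the lid). The rail is 102 long along the box's x, 12 thick, and spans 53 to 79 above the bench; pushed along the box's -y it shuts the lid. Shut, this face is flush with the end of the box, at y = +25 of the box.
- glue: Bystander: white glue bottle, 48 across, 130 high, standing on top of the chest towards its back; loose. Origin at the centre of its underside.
- pot: Bystander: steel cup, 68 across, 85 high, between the robot and the two things; loose. Origin at the centre of its underside.
- driver: Bystander: screwdriver, 190 long, lying on the bench roughly along world x between chest and box; loose.
- mallet: Bystander: mallet, 280 long, lying at the left of the bench; loose.
- jar: Bystander: glass jar with a steel cap, 70 across, 85 high, beyond the chest and the box; loose. Origin at the centre of its underside.
- offcut: Bystander: dark wooden offcut, 140 by 45 by 35 high, lying at the right of the bench; loose.
- tape: Bystander: grey tape measure, 65 by 32 by 60 high, standing near the robot, at its left; loose.

How it is judged:
By the outcome, as a careful person would: the job done as asked, in the order asked, and still so for the second after the job is handed in, with the robot touching nothing.
It also fails if it takes over 58 s, if anything falls off the work surface, if the arm or the gripper's body presses on something with over 40 N, if the wrist force passes 120 N, or if a joint passes its speed limit or range.

### The arm

A 6-joint arm with a two-finger parallel gripper is mounted at the origin on the work surface. World frame = base frame: x ahead of the robot, y to its left, z up, the work surface at z = 0. Lengths are in m, angles in rad, forces in N, time in s.
With the tool pointing down it reaches from about 0.375 to 0.9 m from the base axis. Payload 3.1 kg.
Tool frame: the origin (TCP) lies between the finger pads; the fingertips stand 8 mm ahead of it and the grasp point (between the pads) lies 11 mm behind it; z points along the fingers, y is the line along which they close (so a half turn about z gives the same grasp; the last joint's range is limited). The gripper opens to 85 mm and grips with 20 to 120 N. Pads are 22 mm wide; open, the fingers measure 114 mm over their backs; the gripper's body (76 mm by 85 mm) begins 54 mm behind the grasp point. The pads swing forward as they close: fully open they stand 13 mm farther back than shut.
Start: joints at [-1.486, 0.527, 1.433, -0, 1.181, -0.178], TCP at [0.163, -0.603, 0.239] pointing down, gripper open.
Joint ranges: [-3.08, 3.08], [-0.75, 2.2], [0.22, 2.44], [-1.43, 4.57], [0, 2.65], [-2.85, 2.85]. Speed limits (rad/s): [2.79, 2.79, 3.14, 3.14, 3.14, 3.14].

### API

Orientations are given as a unit quaternion [x, y, z, w].
In Python, from station import readout, cams, sign_off gives the robot as it stands.
- The arm moves only by the tool send_rows, never from a script. Its argument "commands" is text: rows parted by semicolons, each of 5 numbers parted by spaces: the finger opening in mm, from 0 to 85.4, then the shift along the tool's x, y, z each as a share of 0.02 m, from -1 to 1, then the turn about the tool's z as a share of 4 degrees, from -1 to 1. In form: grip dx dy dz spin; .... A call has 1 to 20 rows; each row shifts and turns the commanded pose from where the row before left it, along the tool's axes as they then stand; what a row does not reach is not made up. A row lasts 1/12 s, in which the tool goes at most 41.7 mm and 7.16 degrees, less where a joint would pass 70% of its speed; a pose out of reach is approached as far as the arm can. A call with a number of a shift or a turn outside -1 to 1 is refused whole. A call with a gripper value outside its range is refused whole. The fingers move at their own pace and stop on an object; "grip_force" is the grip in N (left out, the last holds). Time passes only in rows, so rows that do not move let the fingers close. It gives the time, the measured TCP pose, the force, the opening and the grip force at its end, in the units of the state.
- readout.sense(): the state, without advancing time (a new reading comes with each control period).
- cams.snapshot(name): name is "scene" or "top"; returns a dict with "pixels" (400x640x3 uint8, red, green, blue), "intrinsics" (3x3 intrinsics, pixels), "dist" ([k1, k2, p1, p2, k3] as OpenCV has them; the pictures are not rectified), "eye" and "rotation" of the camera in the world. Camera axes: x right, y down, z forward; pixel columns grow to the right and rows downward; lengths in m; the calibration is good to about 2 mm. A picture is of the moment at which its call begins. There is no depth.
- sign_off(): hands the job in; it is judged then, once.
The state is a dict: "t": time; "q": joint angles; "qd": joint speeds; "tau": joint torques, N m; "tcp_pos": TCP position; "tool_rot": TCP orientation; "force": force on the tool from outside, world axes, zero at the start; "ft_torque": the same for the moment, N m; "finger_gap": opening from 0.0 (shut) to 1.0 (fully open); "gripper_force": force on a finger pad.
Only numpy, scipy, OpenCV 4.12 (cv2) and the standard library are available. Lean on these libraries where they do the work, as an engineer would, in place of code of your own. Each camera call takes 0.05 s, during which the arm holds its last target. There are 200 camera calls.

## Working session

There is one attempt and no reset: what is moved stays moved. The work goes in short steps, Python scripts to look and compute and a tool call to move; the robot and the scene stay as the last step left them, time stands still between calls to the robot, and variables do not carry over. Pictures are saved under pics/ and viewed, at most 10 in all, crops included, and the job is handed in when it is done.

Besides the shell and the picture viewer there is one more tool, called after "Call:" as a command line: name --argument value ..., lists and objects as JSON in quotes. send_rows: Moves the arm, as the interface text tells. Its arguments: {"type":"object","properties":{"commands":{"type":"string"},"grip_force":{"type":"number"}},"required":["commands"]}

```bash
mkdir -p pics; python3 - <<'E'
from station import readout, cams
import cv2,pickle
for n in("scene","top"):
    s=cams.snapshot(n); pickle.dump(s,open(f"{n}.pkl","wb")); cv2.imwrite(f"pics/{n}0.png",s["pixels"][:,:,::-1]); print(n,s["eye"],s["rotation"],s["intrinsics"],s["dist"])
print(readout.sense())
E
```

```text
scene [1.39653129 0.56490984 1.02259225] [ 0.44445744  0.80299054 -0.351751   -0.18421458] [[465.55200805   0.         317.78762231]
 [  0.         465.55200805 194.50760673]
 [  0.           0.           1.        ]] [-0.10695554  0.          0.          0.          0.        ]
top [0.42899269 0.00941207 1.12387432] [-0.69695743  0.71470113 -0.04019031  0.0428647 ] [[362.46179643   0.         322.19927607]
 [  0.         362.46179643 189.79678175]
 [  0.           0.           1.        ]] [0.02497658 0.         0.         0.         0.        ]
{'t': 0.1, 'q': array([-1.48548746e+00,  5.28391740e-01,  1.43380283e+00, -2.57833109e-06,
        1.18140860e+00, -1.78483198e-01]), 'qd': array([ 5.86016985e-04, -2.49779867e-03, -3.23586378e-03,  6.90857275e-05,
       -7.15003735e-04, -7.22283637e-04]), 'tau': array([ 5.19668106e-06, -4.43304527e+01, -1.78586876e+01, -1.82393146e-04,
        3.90687972e-03,  1.82743668e-05]), 'tcp_pos': array([ 0.16294656, -0.60271605,  0.23841096]), 'tool_rot': array([ 9.91313756e-01,  1.31514362e-01,  4.56242355e-05, -1.00422129e-03]), 'force': array([-0.06556335,  0.19365876,  0.21803139]), 'ft_torque': array([-0.00501595,  0.01805957, -0.01019156]), 'gripper_force': 0.0, 'finger_gap': 1.0010700629110865}
```

View pics/scene0.png

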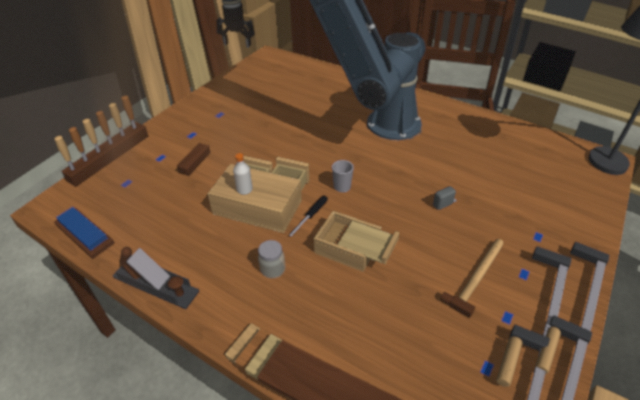

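View pics/top0.png

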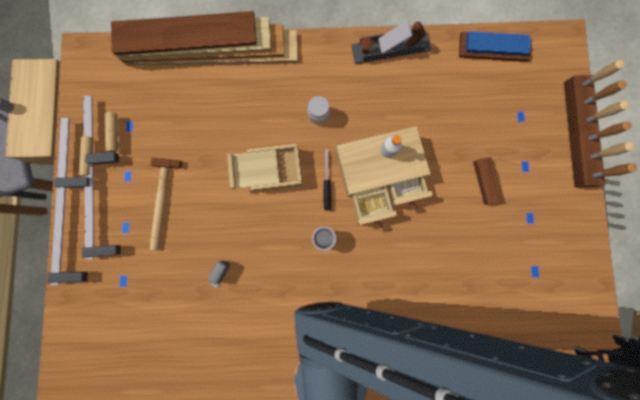

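The top view has the chest near (385,160), with both drawers open toward the robot. The box is at (265,168) with its lid rail on the left at about (232,170), the pot at (324,238) and the driver at (327,180). Next I'll enlarge this area.

```bash
python3 - <<'E'
import cv2,pickle
p=pickle.load(open("top.pkl","rb"))["pixels"][:,:,::-1]
a=cv2.resize(p[120:230,330:440],None,fx=5.4,fy=5.4,interpolation=cv2.INTER_CUBIC)
b=cv2.resize(p[130:210,220:310],None,fx=6,fy=6,interpolation=cv2.INTER_CUBIC)
cv2.imwrite("pics/a.png",a);cv2.imwrite("pics/b.png",b)
E
```

```text
(no output)
```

View pics/a.png

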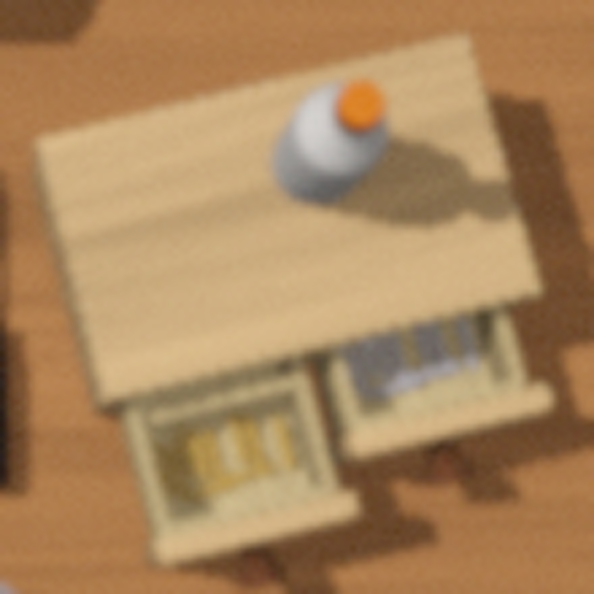

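View pics/b.png

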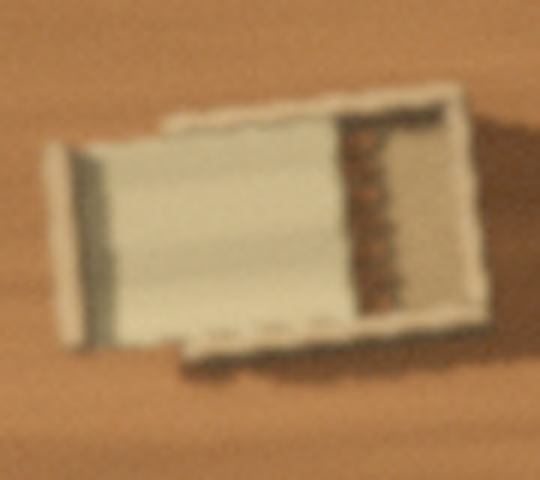

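The chest crop shows the top corners at (38,140), (468,37), (540,292) and (103,405). The drawer front edges run (157,562)-(358,512) and (350,455)-(553,403). In the box crop the right corners are (462,85) and (490,320), the left ends (165,122) and (185,357), and the rail's outer edge runs (45,148)-(65,347).

```bash
cat >h.py <<'E'
import numpy as np,cv2,pickle
from scipy.spatial.transform import Rotation as R
def world(s,px,z):
    rt=np.asarray(s["rotation"],float); rt=R.from_quat(rt).as_matrix() if rt.size==4 else rt
    n=cv2.undistortPoints(np.array([[px]],float),s["intrinsics"],np.array(s["dist"]))[0,0]
    d=rt@np.array([*n,1]); e=s["eye"]; return e+d*(z-e[2])/d[2]
def crop(s,u,v,ox,oy,f,z): return world(s,((u+.5)/f-.5+ox,(v+.5)/f-.5+oy),z)
E
python3 - <<'E'
from h import *
s=pickle.load(open("top.pkl","rb")); np.set_printoptions(precision=4,suppress=True)
A=lambda u,v,z:crop(s,u,v,330,120,5.4,z)[:2]
B=lambda u,v,z:crop(s,u,v,220,130,6,z)[:2]
bl,br,fr,fl=[A(*p,.09) for p in((38,140),(468,37),(540,292),(103,405))]
print("chest",bl,br,fr,fl,"w",np.linalg.norm(bl-br),np.linalg.norm(fl-fr),"d",np.linalg.norm(bl-fl),np.linalg.norm(br-fr))
ang=lambda d:np.arctan2(-d[0],d[1])
yd=(bl-br)+(fl-fr); t=ang(yd); t2=np.arctan2(*((bl-fl)+(br-fr))[::-1]); print("yaw",t,t2)
t=(t+t2)/2
X=np.array([np.cos(t),np.sin(t)]);Y=np.array([-X[1],X[0]])
O=(bl+br)/2-.14*X; c=(bl+br+fl+fr)/4; print("O from back",O,"front edge x",((fl+fr)/2-O)@X,"y",(c-O)@Y)
for n,a,b in(("L",(157,562),(358,512)),("R",(350,455),(553,403))):
    a,b=A(*a,.081),A(*b,.081); print(n,"len",np.linalg.norm(a-b),[((p-O)@X,(p-O)@Y) for p in(a,b)],"yaw",ang(a-b))
    m=(a+b)/2; print("front mid",m,"knob",m-.025*X, "open",-.02-(m-O)@X)
c=[B(*p,.064) for p in((462,85),(490,320),(185,357),(165,122))]
print("box",*c,"len",np.linalg.norm(c[0]-c[3]),np.linalg.norm(c[1]-c[2]),"w",np.linalg.norm(c[0]-c[1]))
yd=c[3]-c[0]+c[2]-c[1];tb=ang(yd);r=[B(*p,.079) for p in((45,148),(65,347))]
print("yaw",tb,"rail",r,np.linalg.norm(r[0]-r[1]),"yaw",np.arctan2(*(r[0]-r[1])[::-1]))
Yb=np.array([-np.sin(tb),np.cos(tb)]);Xb=np.array([Yb[1],-Yb[0]])
Ob=(c[0]+c[1])/2+.125*Yb;m=(r[0]+r[1])/2
print("Ob",Ob,"rail mid",m,"local",(m-Ob)@Xb,(m-Ob)@Yb,"open",(m-Ob)@Yb-.025)
for n,p,z in(("pot",(324,233),.085),("driver",(327,195),.01),("driver",(327,208),.01)): print(n,world(s,p,z)[:2])
E
```

```text
chest [ 0.6798 -0.0334] [ 0.7304 -0.2675] [ 0.5899 -0.2982] [ 0.5353 -0.0637] w 0.23948548517993035 0.2407496794383768 d 0.14764133818600747 0.14376926314998176
yaw 0.22081357733061724 0.21054597757163826
O from back [ 0.5684 -0.1804] front edge x -0.00570209393906019 y 0.00037400598191354543
L len 0.110169576886551 [(np.float64(-0.09443782617082469), np.float64(0.11315367593439954)), (np.float64(-0.09417360672556943), np.float64(0.002984415886750927))] yaw 0.2180780774720035
front mid [ 0.4638 -0.1439] knob [ 0.4394 -0.1492] open 0.07430571644819706
R len 0.11211935383116 [(np.float64(-0.06387021053726827), np.float64(-0.0008305679205826595)), (np.float64(-0.06271949933429678), np.float64(-0.11294401656633707))] yaw 0.22594322766063193
front mid [ 0.5187 -0.2495] knob [ 0.4943 -0.2549] open 0.04329485493578253
box [0.6947 0.085 ] [0.5762 0.0732] [0.5617 0.2232] [0.6796 0.2328] len 0.14864659835460178 0.1506972903071134 w 0.11905326691123252
yaw 0.09897932787783423 rail [array([0.6645, 0.2883]), array([0.5661, 0.2781])] 0.09891097649436546 yaw 0.10302446746359692
Ob [0.6231 0.2035] rail mid [0.6153 0.2832] local 0.00018508909175567103 0.0801396790068426 open 0.0551396790068426
pot [0.4278 0.0098]
driver [ 0.544  -0.0024]
driver [ 0.5038 -0.0014]
```

The sizes agree with those given: chest yaw is 0.219, with the left drawer about 74 mm out and the right about 43 mm. The box yaw is 0.10 and the lid is about 55 mm open. I'll approach the left knob with the fingers shut.

Call:
send_rows --commands "0 0 0 0 0.65; 0 0.4 -0.5 0 0; 0 0.8 -0.95 0 0; 0 0.8 -0.95 0 0; 0 0.8 -0.95 0 0; 0 0.8 -0.95 0 0; 0 0.8 -0.95 0 0; 0 0.8 -0.95 0 0; 0 0.8 -0.95 0 0; 0 0.8 -0.95 0 0; 0 0.8 -0.95 0 0; 0 0.8 -0.95 0 0; 0 0.8 -0.95 0 0; 0 0.8 -0.95 0 0; 0 0.8 -0.95 0 0; 0 0.8 -0.95 0 0; 0 0.8 -0.95 0 0; 0 0.8 -0.95 0 0; 0 0.8 -0.95 0 0; 0 0.8 -0.95 0 0"

```text
t: 1.77
tcp_pos: [0.3759, -0.1943, 0.2392]
tool_rot: [0.994, 0.109, -0.0, -0.0]
force: [-0.2, 0.2, -0.5]
finger_gap: 0.001
gripper_force: 0.0
```

Call:
send_rows --commands "0 0.65 -0.75 0 0; 0 0.65 -0.75 0.5 0; 0 0 0 1 0; 0 0 0 1 0; 0 0 0 1 0; 0 0 0 1 0; 0 0 0 1 0; 0 0 0 1 0; 0 0 0 1 0; 0 0 0 1 0; 0 0 0 0.8 0; 0 0 0 0.4 0; 0 0 0 0 0; 0 0 0 0 0"

```text
t: 2.93
tcp_pos: [0.3945, -0.1606, 0.0452]
tool_rot: [0.994, 0.109, -0.0, -0.0]
force: [0.7, -0.9, 0.4]
finger_gap: 0.001
gripper_force: 0.0
```

```bash
python3 - <<'E'
from station import readout, cams
import cv2,pickle
s=cams.snapshot("top"); p=s["pixels"][110:250,300:460,::-1]
cv2.imwrite("pics/c.png",cv2.resize(p,None,fx=4,fy=4,interpolation=cv2.INTER_CUBIC))
q=readout.sense(); print(q["tcp_pos"],q["force"])
E
```

```text
[ 0.39479889 -0.16080071  0.04569024] [-0.12590228  0.07861042  0.61418019]
```

View pics/c.png

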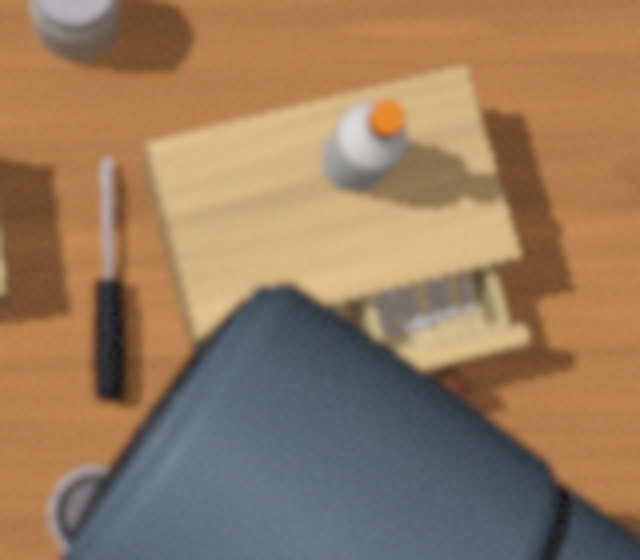

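The arm hides the contact point, but the wrist is clear of the pot and glue. I'll push the left drawer.

Call:
send_rows --commands "0 0.3 0 0 0; 0 0.4 0 0 0; 0 0.4 0 0 0; 0 0.15 0 0 0; 0 0.1 0 0 0; 0 0.1 0 0 0; 0 0.1 0 0 0; 0 0.1 0 0 0; 0 0.1 0 0 0; 0 0.1 0 0 0; 0 0.1 0 0 0; 0 0.15 0 0 0; 0 0.15 0 0 0; 0 0.15 0 0 0; 0 0.15 0 0 0; 0 0.15 0 0 0"

```text
t: 4.32
tcp_pos: [0.4473, -0.1486, 0.0453]
tool_rot: [0.994, 0.109, -0.0, -0.0]
force: [-2.3, 0.7, 0.1]
finger_gap: 0.002
gripper_force: 0.9
```

Call:
send_rows --commands "0 0.15 0 0 0; 0 0.2 0 0 0; 0 0.2 0 0 0; 0 0.2 0 0 0; 0 0.2 0 0 0; 0 0.2 0 0 0; 0 0.2 0 0 0; 0 0.2 0 0 0; 0 0.2 0 0 0; 0 0.15 0 0 0; 0 0.1 0 0 0; 0 0.05 0 0 0; 0 0.05 0 0 0"

```text
t: 5.4
tcp_pos: [0.4886, -0.14, 0.0453]
tool_rot: [0.994, 0.109, 0.0, 0.0]
force: [-1.4, 0.1, -0.9]
finger_gap: 0.003
gripper_force: 0.8
```

Call:
send_rows --commands "0 0.05 0 0 0; 0 0.05 0 0 0; 0 0.05 0 0 0; 0 0.05 0 0 0; 0 0.05 0 0 0; 0 0.05 0 0 0; 0 0.05 0 0 0; 0 0.05 0 0 0; 0 0.05 0 0 0"

```text
t: 6.15
tcp_pos: [0.4973, -0.138, 0.0453]
tool_rot: [0.994, 0.109, 0.0, 0.0]
force: [-0.5, 0.2, -1.2]
finger_gap: 0.002
gripper_force: 0.8
```

Call:
send_rows --commands "0 0.04 0 0 0; 0 0.04 0 0 0; 0 0.04 0 0 0; 0 0.04 0 0 0"

```text
t: 6.48
tcp_pos: [0.5004, -0.1373, 0.0453]
tool_rot: [0.994, 0.109, 0.0, 0.0]
force: [-1.4, -1.5, -1.1]
finger_gap: -0.002
gripper_force: 0.8
```

Call:
send_rows --commands "0 0.03 0 0 0; 0 0.03 0 0 0; 0 0.03 0 0 0; 0 0.03 0 0 0"

```text
t: 6.82
tcp_pos: [0.5027, -0.1368, 0.0453]
tool_rot: [0.994, 0.109, 0.0, 0.0]
force: [-0.4, -0.9, -0.1]
finger_gap: 0.002
gripper_force: 0.8
```

Call:
send_rows --commands "0 0.03 0 0 0; 0 0.03 0 0 0; 0 0.03 0 0 0; 0 0.03 0 0 0"

```text
t: 7.15
tcp_pos: [0.5031, -0.1366, 0.0453]
tool_rot: [0.994, 0.11, -0.002, -0.0]
force: [-7.2, -8.0, 2.6]
finger_gap: 0.0
gripper_force: 4.5
```

The left drawer has hit its stop. I'll back off and shift to the right knob.

Call:
send_rows --commands "0 -0.1 0 0 0; 0 -0.4 0 0 0; 0 -0.8 0 0 0; 0 -0.9 0 0 0; 0 -0.9 0 0 0; 0 -0.8 0 0 0; 0 0 0.6 0 0; 0 0 0.95 0 0; 0 0 0.95 0 0; 0 0 0.95 0 0; 0 0 0.95 0 0; 0 0 0.8 0 0; 0 0 0.55 0 0; 0 0 0 0 0; 0 0 0 0 0"

```text
t: 8.4
tcp_pos: [0.4539, -0.2657, 0.0453]
tool_rot: [0.994, 0.108, 0.0, 0.0]
force: [-0.5, 0.3, 0.0]
finger_gap: 0.001
gripper_force: 0.0
```

```bash
python3 - <<'E'
from station import readout
import numpy as np
q=readout.sense();p=q["tcp_pos"];X=np.array([.976,.217]);Y=np.array([-.217,.976]);O=np.array([.5684,-.1804]);print(p,q["force"],(p[:2]-O)@X,(p[:2]-O)@Y)
E
```

```text
[ 0.45390345 -0.26571282  0.04529407] [-0.51973034  0.31259176  0.00656688] -0.13026151605467612 -0.058419556912404066
```

Call:
send_rows --commands "0 0.3 0 0 0; 0 0.4 0 0 0; 0 0.2 0 0 0; 0 0.1 0 0 0; 0 0.1 0 0 0; 0 0.1 0 0 0; 0 0.1 0 0 0; 0 0.1 0 0 0; 0 0.1 0 0 0; 0 0.1 0 0 0; 0 0.1 0 0 0; 0 0.15 0 0 0; 0 0.2 0 0 0; 0 0.2 0 0 0; 0 0.2 0 0 0; 0 0.2 0 0 0; 0 0.15 0 0 0; 0 0.1 0 0 0"

```text
t: 9.9
tcp_pos: [0.5107, -0.2525, 0.0453]
tool_rot: [0.994, 0.109, 0.0, -0.0]
force: [-1.8, 0.2, 0.7]
finger_gap: -0.003
gripper_force: 0.8
```

Call:
send_rows --commands "0 0.05 0 0 0; 0 0.05 0 0 0; 0 0.05 0 0 0; 0 0.05 0 0 0; 0 0.05 0 0 0; 0 0.05 0 0 0; 0 0.05 0 0 0; 0 0.05 0 0 0; 0 0.05 0 0 0; 0 0.05 0 0 0; 0 0.05 0 0 0; 0 0.05 0 0 0; 0 0.05 0 0 0; 0 0.05 0 0 0; 0 0.03 0 0 0; 0 0.03 0 0 0; 0 0.03 0 0 0; 0 0.03 0 0 0"

```text
t: 11.4
tcp_pos: [0.5263, -0.2492, 0.0453]
tool_rot: [0.994, 0.109, -0.0, 0.0]
force: [-2.3, -0.2, -0.5]
finger_gap: -0.0
gripper_force: 0.8
```

Call:
send_rows --commands "0 0.03 0 0 0; 0 0.03 0 0 0; 0 0.03 0 0 0; 0 0.03 0 0 0; 0 0.03 0 0 0"

```text
t: 11.82
tcp_pos: [0.5285, -0.2487, 0.0453]
tool_rot: [0.994, 0.109, -0.001, -0.0]
force: [-6.3, -2.9, 2.1]
finger_gap: 0.002
gripper_force: 2.9
```

Call:
send_rows --commands "0 0.03 0 0 0; 0 0.02 0 0 0; 0 0 0 0 0"

```text
t: 12.07
tcp_pos: [0.5285, -0.2487, 0.0453]
tool_rot: [0.994, 0.109, -0.002, -0.0]
force: [-6.2, -2.8, 2.4]
finger_gap: 0.0
gripper_force: 3.5
```

Both drawers stopped at the same depth, local -54 mm. I'll retreat, rise, turn to the box's yaw and travel to the lid rail.

Call:
send_rows --commands "0 -0.1 0 0 0; 0 -0.6 0 0 0; 0 -0.9 0 0 0; 0 -0.9 0 0 0; 0 0 0 -0.75 0; 0 0 0 -1 0; 0 0 0 -1 0; 0 0 0 -1 0; 0 0 0 -1 0; 0 0 0 -1 0; 0 0 0 -1 0; 0 0 0 -1 0; 0 0 0 0 0.85; 0 0 0 0 0.85; 0 0 0 0 0; 0 0 0 0 0"

```text
t: 13.4
tcp_pos: [0.4813, -0.2593, 0.2005]
tool_rot: [0.999, 0.05, 0.001, 0.0]
force: [-0.0, 0.0, 0.1]
finger_gap: 0.002
gripper_force: 0.0
```

Call:
send_rows --commands "0 0.2 -0.5 0 0; 0 0.31 -0.95 0 0; 0 0.31 -0.95 0 0; 0 0.31 -0.95 0 0; 0 0.31 -0.95 0 0; 0 0.31 -0.95 0 0; 0 0.31 -0.95 0 0; 0 0.31 -0.95 0 0; 0 0.31 -0.95 0 0; 0 0.31 -0.95 0 0; 0 0.31 -0.95 0 0; 0 0.31 -0.95 0 0; 0 0.31 -0.95 0 0; 0 0.31 -0.95 0 0; 0 0.31 -0.95 0 0; 0 0.31 -0.95 0 0; 0 0.31 -0.95 0 0; 0 0.31 -0.95 0 0; 0 0.31 -0.95 0 0; 0 0.31 -0.95 0 0"

```text
t: 15.07
tcp_pos: [0.5652, 0.1239, 0.1998]
tool_rot: [0.999, 0.051, -0.0, -0.0]
force: [-1.2, -0.3, -1.0]
finger_gap: 0.0
gripper_force: 0.0
```

Call:
send_rows --commands "0 0.31 -0.95 0 0; 0 0.31 -0.95 0 0; 0 0.31 -0.95 0 0; 0 0.31 -0.95 0 0; 0 0.31 -0.95 0 0; 0 0.31 -0.95 0 0; 0 0.31 -0.95 0 0; 0 0.31 -0.95 0 0; 0 0.31 -0.95 0 0; 0 0.2 -0.9 0 0; 0 0 0 0 0; 0 0 0 0 0"

```text
t: 16.07
tcp_pos: [0.6054, 0.3173, 0.1995]
tool_rot: [0.999, 0.051, -0.001, 0.0]
force: [-0.2, 0.1, 0.1]
finger_gap: 0.0
gripper_force: 0.0
```

```bash
python3 - <<'E'
from h import *
from station import cams,readout
s=cams.snapshot("top");p=s["pixels"][90:250,200:460,::-1]
cv2.imwrite("pics/d.png",cv2.resize(p,None,fx=3,fy=3,interpolation=cv2.INTER_CUBIC))
q=readout.sense();p=q["tcp_pos"];Y=np.array([-.099,.995]);X=np.array([.995,.099]);d=p[:2]-[.6153,.2832]
print(p,q["force"],d@X,d@Y,R.from_quat(q["tool_rot"]).as_matrix()[:,0])
E
```

```text
[0.60537485 0.31632556 0.19952373] [ 0.01877077  0.17739543 -0.74551711] -0.006596092750264817 0.033942521377253544 [ 0.99487108  0.10113795 -0.00162666]
```

View pics/d.png

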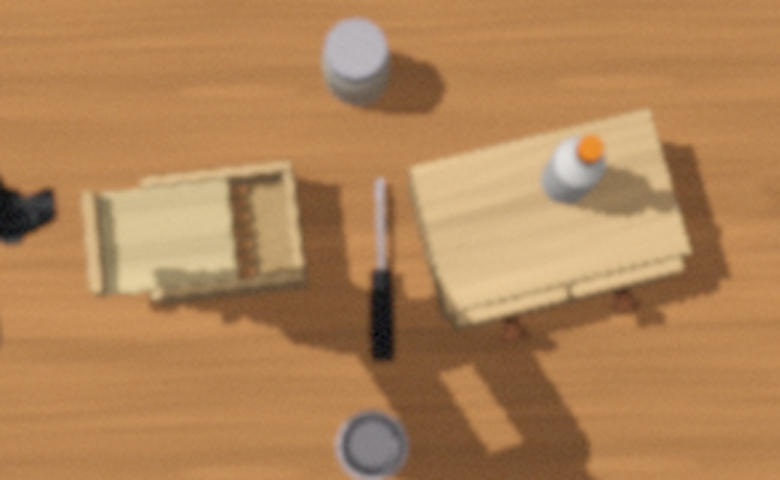

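Both drawers are flush, and the pot, driver and glue haven't moved. The rail is at (92,243) in the crop with the fingers to its left. I'll descend outside the rail.

Call:
send_rows --commands "0 0.3 -0.4 0.3 0; 0 0 0 0.8 0; 0 0 0 1 0; 0 0 0 1 0; 0 0 0 1 0; 0 0 0 1 0; 0 0 0 0.9 0; 0 0 0 0.5 0; 0 0 0 0 0; 0 0 0 0 0; 0 0 0.4 0 0; 0 0 0.3 0 0; 0 0 0.1 0 0; 0 0 0.1 0 0; 0 0 0.05 0 0; 0 0 0.05 0 0"

```text
t: 17.45
tcp_pos: [0.6137, 0.3046, 0.0708]
tool_rot: [0.999, 0.05, 0.0, -0.0]
force: [-1.0, -0.2, -0.0]
finger_gap: -0.004
gripper_force: 0.0
```

Call:
send_rows --commands "0 0 0.05 0 0; 0 0 0.05 0 0; 0 0 0.05 0 0; 0 0 0.05 0 0; 0 0 0.05 0 0; 0 0 0.05 0 0; 0 0 0.05 0 0; 0 0 0.05 0 0; 0 0 0.05 0 0; 0 0 0.05 0 0; 0 0 0.05 0 0; 0 0 0.05 0 0; 0 0 0.05 0 0; 0 0 0.05 0 0"

```text
t: 18.62
tcp_pos: [0.6148, 0.2907, 0.0703]
tool_rot: [0.999, 0.05, -0.0, -0.0]
force: [0.4, 1.4, -0.9]
finger_gap: 0.002
gripper_force: 0.5
```

Call:
send_rows --commands "0 0 0.08 0 0; 0 0 0.1 0 0; 0 0 0.1 0 0; 0 0 0.1 0 0; 0 0 0.1 0 0; 0 0 0.1 0 0; 0 0 0.1 0 0; 0 0 0.1 0 0; 0 0 0.1 0 0; 0 0 0.1 0 0; 0 0 0.1 0 0; 0 0 0.1 0 0; 0 0 0.1 0 0; 0 0 0.1 0 0; 0 0 0.1 0 0; 0 0 0.1 0 0; 0 0 0.1 0 0; 0 0 0.08 0 0; 0 0 0.05 0 0; 0 0 0.05 0 0"

```text
t: 20.28
tcp_pos: [0.6186, 0.2537, 0.0704]
tool_rot: [0.999, 0.05, 0.0, 0.0]
force: [-0.9, 0.9, 0.6]
finger_gap: 0.003
gripper_force: 0.5
```

```bash
python3 - <<'E'
from h import *
from station import cams,readout
s=cams.snapshot("top");p=s["pixels"][130:210,220:310,::-1]
cv2.imwrite("pics/e.png",cv2.resize(p,None,fx=6,fy=6,interpolation=cv2.INTER_CUBIC))
print(readout.sense()["tcp_pos"])
E
```

```text
[0.61866815 0.25354681 0.07037515]
```

View pics/e.png

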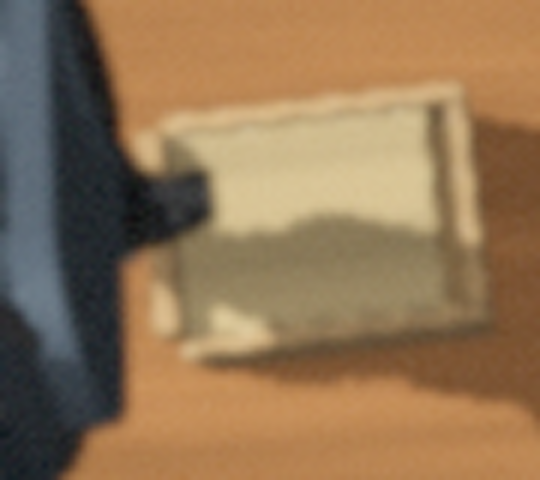

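The box hasn't moved; its corners are still at (462,85) and (490,320). The rail's outer edge at (148,235) is still about 10 mm short of the box end, so I'll creep in.

Call:
send_rows --commands "0 0 0.03 0 0; 0 0 0.03 0 0; 0 0 0.03 0 0; 0 0 0.03 0 0; 0 0 0.03 0 0; 0 0 0.03 0 0; 0 0 0.03 0 0; 0 0 0.03 0 0; 0 0 0.03 0 0; 0 0 0.03 0 0; 0 0 0.03 0 0; 0 0 0.03 0 0"

```text
t: 21.33
tcp_pos: [0.6194, 0.2466, 0.0704]
tool_rot: [0.999, 0.05, 0.0, -0.0]
force: [0.8, 1.0, -0.0]
finger_gap: -0.001
gripper_force: 0.5
```

Call:
send_rows --commands "0 0 0.02 0 0; 0 0 0.02 0 0; 0 0 0.02 0 0"

```text
t: 21.58
tcp_pos: [0.6195, 0.2454, 0.0704]
tool_rot: [0.999, 0.05, 0.0, -0.0]
force: [-0.5, 1.9, 0.4]
finger_gap: -0.006
gripper_force: 0.5
```

Call:
send_rows --commands "0 0 0.02 0 0; 0 0 0.02 0 0"

```text
t: 21.75
tcp_pos: [0.6196, 0.2447, 0.0703]
tool_rot: [0.999, 0.05, 0.0, -0.0]
force: [-0.7, 1.9, 0.5]
finger_gap: -0.001
gripper_force: 0.5
```

Call:
send_rows --commands "0 0 0.02 0 0; 0 0 0.01 0 0"

```text
t: 21.92
tcp_pos: [0.6196, 0.244, 0.0703]
tool_rot: [0.999, 0.05, 0.0, 0.0]
force: [0.0, 0.6, 0.6]
finger_gap: -0.001
gripper_force: 0.5
```

Call:
send_rows --commands "0 0 0.01 0 0; 0 0 0.01 0 0; 0 0 0.01 0 0"

```text
t: 22.17
tcp_pos: [0.6197, 0.2435, 0.0703]
tool_rot: [0.999, 0.05, 0.0, -0.0]
force: [-0.0, 1.0, 0.5]
finger_gap: 0.001
gripper_force: 0.5
```

Call:
send_rows --commands "0 0 0.01 0 0; 0 0 0.01 0 0"

```text
t: 22.33
tcp_pos: [0.6197, 0.2434, 0.0703]
tool_rot: [0.999, 0.05, 0.0, -0.0]
force: [-0.2, 1.9, 0.3]
finger_gap: -0.002
gripper_force: 1.3
```

Call:
send_rows --commands "0 0 0.01 0 0"

```text
t: 22.42
tcp_pos: [0.6197, 0.2433, 0.0704]
tool_rot: [0.999, 0.05, 0.0, -0.0]
force: [-0.5, 3.1, 0.5]
finger_gap: 0.001
gripper_force: 1.6
```

The force is rising against the lid's stop, at about 3 N and below the box's slip limit. I'll back off, rise clear and check.

Call:
send_rows --commands "0 0 -0.1 0 0; 0 0 -0.5 0 0; 0 0 -0.9 0 0; 0 0 -0.9 0 0; 0 0 -0.9 0 0; 0 0 0 -0.8 0; 0 0 0 -1 0; 0 0 0 -1 0; 0 0 0 -1 0; 0 0 0 -1 0; 0 0 0 -1 0; 0 0 -1 0 0; 0 0 -1 0 0; 0 0 0 0 0; 0 0 0 0 0"

```text
t: 23.67
tcp_pos: [0.6085, 0.3494, 0.1862]
tool_rot: [0.999, 0.051, -0.0, 0.0]
force: [0.2, -1.0, -1.4]
finger_gap: 0.008
gripper_force: 0.0
```

```bash
python3 - <<'E'
from h import *
from station import cams
s=cams.snapshot("top");p=s["pixels"][90:250,220:440,::-1]
cv2.imwrite("pics/f.png",cv2.resize(p,None,fx=3.6,fy=3.6,interpolation=cv2.INTER_CUBIC))
E
```

```text
(no output)
```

View pics/f.png

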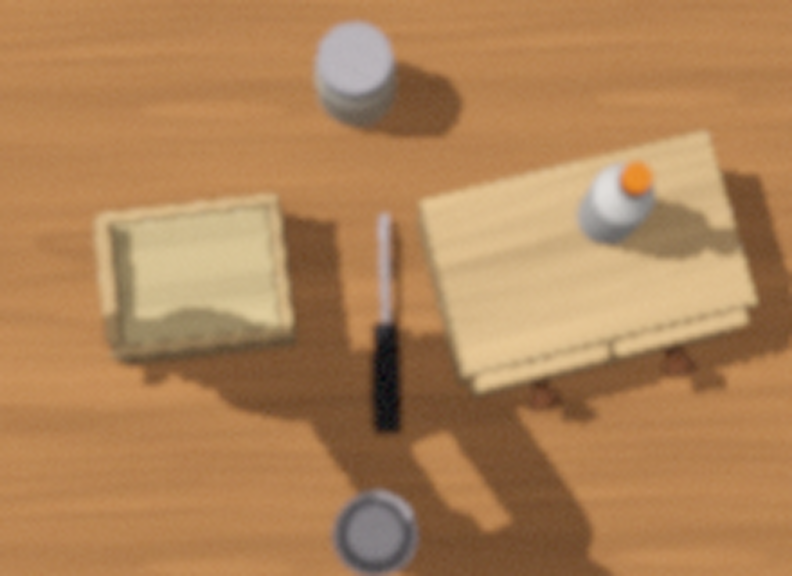

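The rail at (105,285) is now flush with the box end. The box corner at (275,197) is where it started, both drawer fronts are even at (545,370) and (680,330), and no bystander has moved.

```bash
python3 -c "
from station import sign_off
print(sign_off())"
```

```text
the job is handed in; nothing more can be done
None
```

Both drawers are pushed fully home and the lid is shut flush with the box end; the last picture shows the box and the objects around it unmoved, and I handed the job in at about 24 s.

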